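Lay the shutter's louvres shut

ROBOT

A 6-joint arm with a two-finger parallel gripper is mounted at the origin on the work surface. World frame = base frame: x ahead of the robot, y to its left, z up, the work surface at z = 0. Lengths are in mm, angles in degrees, forces in N, time in s.
With the tool pointing down it reaches from about 300 to 875 mm from the base axis. Payload 4.2 kg.
Tool frame: the origin (TCP) lies between the finger pads; the fingertips stand 25 mm ahead of it and the grasp point (between the pads) lies 6 mm ahead of it; z points along the fingers, y is the line along which they close (so a half turn about z gives the same grasp; the last joint's range is limited). The gripper opens to 85 mm and grips with 20 to 120 N. Pads are 22 mm wide; open, the fingers measure 114 mm over their backs; the gripper's body (76 mm by 85 mm) begins 54 mm behind the grasp point. The pads swing forward as they close: fully open they stand 13 mm farther back than shut.
Start: joints at [-73.339, 18.312, 89.639, -0, 72.044, -1.146], TCP at [175.849, -547.463, 256.338] pointing down, gripper open.
Joint ranges: [-177.97, 177.97], [-48.28, 115.42], [12.27, 149.76], [-77.06, 257.06], [2.81, 150.46], [-146.56, 146.56]. Speed limits (degrees/s): [147.25, 147.25, 180, 180, 180, 180].

INTERFACE

Orientations are given as [roll, pitch, yaw] about the fixed x, y, z axes, in that order (R = Rz(yaw) Ry(pitch) Rx(roll)).
In Python, from workcell import env gives the robot as it stands.
- The arm moves only by the tool send_rows, never from a script. Its argument "deltas" is one flat list of numbers, 7 for each row, row after row: the closure, from -1 (fully open) to 1 (shut), then the shift along the tool's x, y, z in mm, then the turn, a rotation vector about the tool's x, y, z in rad. In form: [gripper, dx, dy, dz, wx, wy, wz, gripper, dx, dy, dz, wx, wy, wz, ...]. A call has 1 to 20 rows; each row shifts and turns the commanded pose from where the row before left it, along the tool's axes as they then stand; what a row does not reach is not made up. A row lasts 1/12 s, in which the tool goes at most 41.7 mm and 7.16 degrees, less where a joint would pass 70% of its speed; a pose out of reach is approached as far as the arm can. A call is refused whole if a number of a shift passes 41.7 or a number of a turn 0.125, either way. A call with a gripper value outside its range is refused whole. The fingers move at their own pace and stop on an object; the grip force is fixed at half the most. Time passes only in rows, so rows that do not move let the fingers close. It gives the time, the measured TCP pose, the force, the opening and the grip force at its end, in the units of the state.
- env.state(): the state, without advancing time (a new reading comes with each control period).
- env.get_image(name): name is "scene" or "top"; returns the picture (420x560x3 uint8, red, green, blue); there is no depth.
- env.calibration(name): a dict with "K" (3x3 intrinsics, pixels), "k1" (the pictures are not rectified: a ray, as slopes to the right and down, at radius r is drawn at 1 + k1 r^2 times it, then the intrinsics apply), "world_from_camera" (4x4, takes a point from camera to world coordinates). Camera axes: x right, y down, z forward; pixel columns grow to the right and rows downward; lengths in mm; the calibration is good to about 2 mm. A picture is of the moment at which its call begins. calibration takes no time and is no camera call.
- env.hand_in(): hands the job in; it is judged then, once.
The state is a dict: "time_s": time; "joints": joint angles; "joint_velocities": joint speeds; "joint_torque": joint torques, N m; "eef_pos": TCP position; "tcp_rot": TCP orientation; "force": force on the tool from outside, world axes, zero at the start; "torque": the same for the moment, N m; "gripper_width": finger opening in mm; "grasp_force": force on a finger pad.
Only numpy, scipy, OpenCV 4.12 (cv2) and the standard library are available. Lean on these libraries where they do the work, as an engineer would, in place of code of your own. Each camera call takes 0.05 s, during which the arm holds its last target. There are 200 camera calls.

TASK

The louvred shutter on the bench is waiting for its tilt rod, and its slats stand open at all angles. Run your fingertips lightly along the row, the way the slats lean, so that all seven lie down shut, each overlapping the next. Leave the shutter lying in its place on the bearers, and do not disturb the things on it and around it.

Things in the scene. Friction and masses are not known exactly. Their poses are not given: they have to be found in the camera images.
- shutter: a loose wooden louvred shutter, about 1 kg, lying flat on two 45 mm bearers under its end rails; its face is 70 mm above the bench. Frame 234 (x) x 420 (y) x 25 mm; opening 152 (x) x 310 mm (y) between side stiles 40 mm and end rails 55 mm wide. Origin: centre of its underside; z up; y runs along the row of seven slats, slat 0 at the -y end. Brass hinges on its +x side.
- first_pivot (a point): middle of slat 0, on its pivot line, 12.5 mm below the frame's face, 120 mm towards -y from the shutter's centre. Each slat is a wooden blade 148 mm long (across the row), 50 mm wide and 6 mm thick, turning about its own middle on pins in the stiles; pivots 40 mm apart. It turns stiffly (0.02 N m, about 1 N at its edge) and stays where it is left.
- last_pivot (a point): middle of slat 6, on its pivot line, 120 mm towards +y from the shutter's centre, 35 mm short of the end rail. A slat's raised edge is its +y edge; pushing the raised half down, or along towards the shutter's +y end, shuts it. Shut, slats still slope 0.17 rad and overlap like roof tiles, raised edges 7 mm above the pivots (5.5 mm below the frame's face).
- slat0 (a joint): how far slat 0 is open, rad: 0 shut, lying on its stop; 1.2 the most open, nearly upright. Its slope to the shutter's face is 0.17 rad plus this value. Slat 0 is nearest the shutter's -y end, slat 6 nearest its +y end.
- slat1 (a joint): how far slat 1 is open, rad: 0 shut, lying on its stop; 1.2 the most open, nearly upright. Its slope to the shutter's face is 0.17 rad plus this value.
- slat2 (a joint): how far slat 2 is open, rad: 0 shut, lying on its stop; 1.2 the most open, nearly upright. Its slope to the shutter's face is 0.17 rad plus this value.
- slat3 (a joint): how far slat 3 is open, rad: 0 shut, lying on its stop; 1.2 the most open, nearly upright. Its slope to the shutter's face is 0.17 rad plus this value.
- slat4 (a joint): how far slat 4 is open, rad: 0 shut, lying on its stop; 1.2 the most open, nearly upright. Its slope to the shutter's face is 0.17 rad plus this value.
- slat5 (a joint): how far slat 5 is open, rad: 0 shut, lying on its stop; 1.2 the most open, nearly upright. Its slope to the shutter's face is 0.17 rad plus this value.
- slat6 (a joint): how far slat 6 is open, rad: 0 shut, lying on its stop; 1.2 the most open, nearly upright. Its slope to the shutter's face is 0.17 rad plus this value. Slat 0 is nearest the shutter's -y end, slat 6 nearest its +y end.
- tilt_rod: the shutter's tilt rod, not fitted yet: a loose wooden bar 260 x 10 x 12 mm with a row of little wire staples on top, lying on the bench beside the shutter. Origin: centre of its underside; x along its length. Leave alone.
- cork_block: a loose cork sanding block, 55 x 32 mm and 24 mm high, lying on the shutter's end rail at +y, beyond the last slat. Origin: centre of its underside. Leave alone.
- paint_tin: a paint tin 92 mm across and 104 mm high with a wire bail, standing on the bench. Origin: centre of its underside. Leave alone.
- glue_bottle: a white glue bottle 56 mm across and 150 mm high, standing on the bench. Origin: centre of its underside. Leave alone.
- jar: a lidded clear jar 64 mm across and 80 mm high, standing on the bench. Origin: centre of its underside. Leave alone.
- screwdriver: a screwdriver lying on the bench beyond the shutter's -y end, x along its length. Leave alone.
- brush: a paint brush lying on the bench beyond the shutter's -y end, x along its length. Leave alone.
- tape_measure: a grey tape measure 62 x 60 mm and 30 mm high, on the bench. Origin: centre of its underside. Leave alone.

How it is judged:
By the outcome, as a careful person would: the job done as asked, in the order asked, and still so for the second after the job is handed in, with the robot touching nothing.
It also fails if it takes over 48 s, if anything falls off the work surface, if the arm or the gripper's body presses on something with over 40 N, if the wrist force passes 120 N, or if a joint passes its speed limit or range.

## Working session

There is one attempt and no reset: what is moved stays moved. The work goes in short steps, Python scripts to look and compute and a tool call to move; the robot and the scene stay as the last step left them, time stands still between calls to the robot, and variables do not carry over. Pictures are saved under pics/ and viewed, at most 10 in all, crops included, and the job is handed in when it is done.

Besides the shell and the picture viewer there is one more tool, called after ">>>" as name(argument=value, ...) on one line, values as JSON. send_rows: Moves the arm, as the interface text tells. Its arguments: {"type":"object","properties":{"deltas":{"type":"array","items":{"type":"number"}}},"required":["deltas"]}

```bash
mkdir -p pics; ls; python3 - <<'E'
from workcell import env
import cv2
for n in("scene","top"):
    cv2.imwrite(f"pics/{n}0.png",env.get_image(n)[:,:,::-1]); c=env.calibration(n); print(n,c)
s=env.state();print(s)
E
```

```text
pics
scene {'K': array([[454.00953487,   0.        , 279.14138445],
       [  0.        , 454.00953487, 219.62260446],
       [  0.        ,   0.        ,   1.        ]]), 'k1': -0.11351411116930288, 'world_from_camera': array([[ 1.74441705e-02,  6.28469845e-01, -7.77638318e-01,
         1.37921972e+03],
       [ 9.99572169e-01,  7.30057171e-03,  2.83228025e-02,
         2.63170256e+01],
       [ 2.34772316e-02, -7.77799688e-01, -6.28073614e-01,
         7.37914708e+02],
       [ 0.00000000e+00,  0.00000000e+00,  0.00000000e+00,
         1.00000000e+00]])}
top {'K': array([[430.13056741,   0.        , 282.8715149 ],
       [  0.        , 430.13056741, 211.82303617],
       [  0.        ,   0.        ,   1.        ]]), 'k1': -0.020461982484916198, 'world_from_camera': array([[ 2.02036483e-02, -9.83390663e-01,  1.80373547e-01,
         4.00665923e+02],
       [-9.99791417e-01, -2.04114092e-02,  7.04343562e-04,
         2.82706180e+01],
       [ 2.98903339e-03, -1.80350154e-01, -9.83597930e-01,
         1.00841823e+03],
       [ 0.00000000e+00,  0.00000000e+00,  0.00000000e+00,
         1.00000000e+00]])}
{'time_s': 0.1, 'joints': array([-7.33372756e+01,  1.83475346e+01,  8.96966895e+01,  4.42020834e-04,
        7.20432072e+01, -1.14651167e+00]), 'joint_velocities': array([ 5.16211267e-03, -1.50571732e-01, -2.17487191e-01, -8.73248744e-06,
        5.88723823e-02, -2.70509659e-02]), 'joint_torque': array([ 7.34974983e-04, -4.16407442e+01, -2.34703070e+01, -2.55828233e-06,
        4.91966115e-03, -4.18177333e-07]), 'eef_pos': array([ 175.75678706, -547.10170095,  255.58921718]), 'tcp_rot': array([-1.79912595e+02, -2.16961450e-03,  1.78090978e+01]), 'force': array([-0.68413542,  0.22341654, -0.73961039]), 'torque': array([ 0.02971432, -0.0456002 , -0.01024902]), 'grasp_force': 0.0, 'gripper_width': 85.60711179467964}
```

View pics/scene0.png

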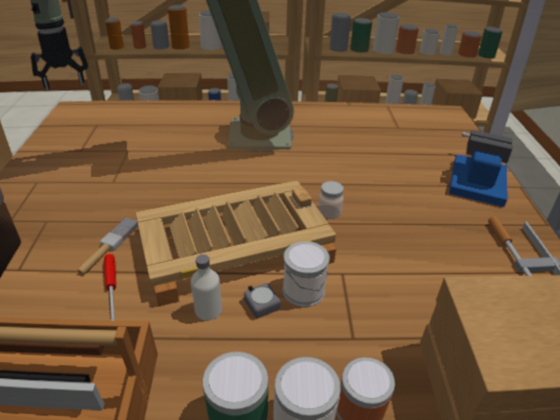

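View pics/top0.png

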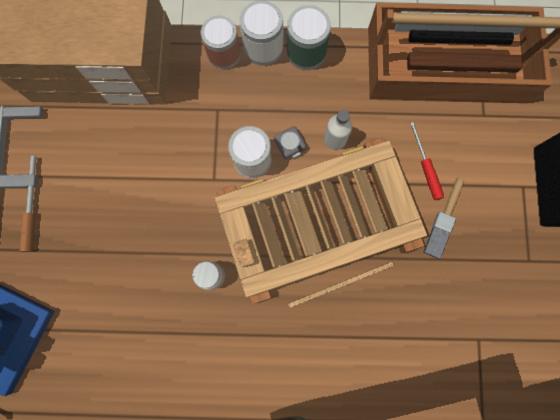

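The shutter is centred near (320,218) in the top view. The cork block at (243,252) marks its +y end, and the hinges at (240,185) and (355,152) its +x side. I'll zoom in for the corners and the slats.

```bash
cat > h.py <<'E'
import numpy as np, cv2
from workcell import env
def pix2w(n,pts,z):
    c=env.calibration(n);K=c["K"];T=c["world_from_camera"]
    p=np.array(pts,float).reshape(-1,1,2)
    u=cv2.undistortPoints(p,K,np.array([c["k1"],0,0,0,0.])).reshape(-1,2)
    d=np.c_[u,np.ones(len(u))]@T[:3,:3].T;o=T[:3,3]
    return o+d*((z-o[2])/d[:,2])[:,None]
def w2pix(n,P):
    c=env.calibration(n);T=np.linalg.inv(c["world_from_camera"])
    q=cv2.projectPoints(np.array(P,float).reshape(-1,1,3),cv2.Rodrigues(T[:3,:3])[0],T[:3,3],c["K"],np.array([c["k1"],0,0,0,0.]))[0]
    return q.reshape(-1,2)
E
python3 - <<'E'
import cv2
a=cv2.imread("pics/top0.png")[130:310,200:440];cv2.imwrite("pics/topc.png",cv2.resize(a,None,fx=3.3,fy=3.3,interpolation=2))
a=cv2.imread("pics/scene0.png")[170:290,120:350];cv2.imwrite("pics/scec.png",cv2.resize(a,None,fx=3.4,fy=3.4,interpolation=2))
E
```

```text
(no output)
```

View pics/topc.png

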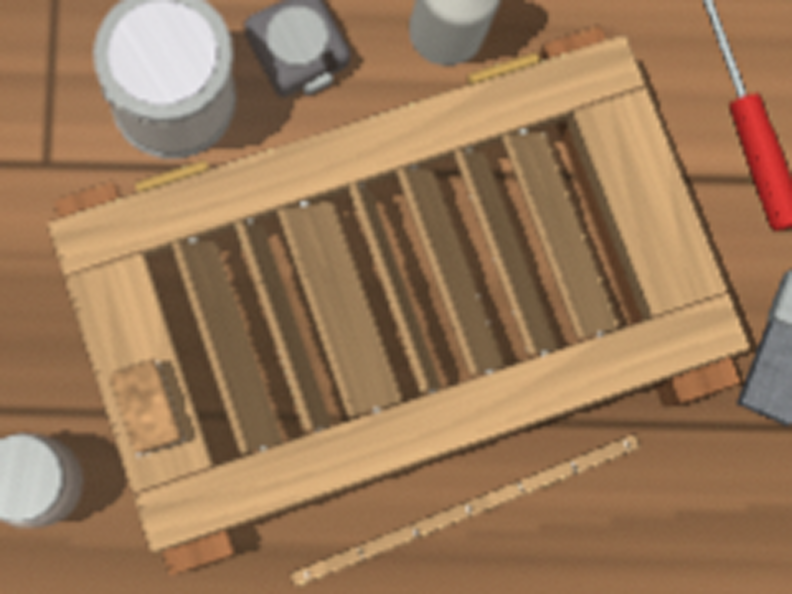

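View pics/scec.png

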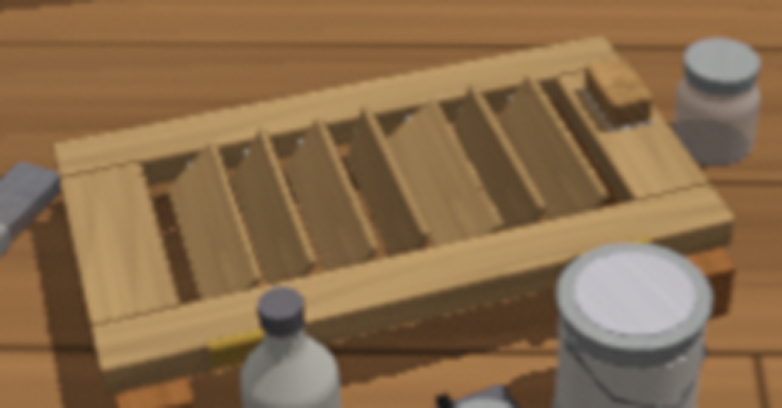

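```bash
cat >> h.py <<'E'
def fit(crop,z=70):
    W=pix2w("top",np.array(crop)/3.3+[199.7,129.7],z)[:,:2]
    L=np.array([[117,210],[117,-210],[-117,-210],[-117,210]],float) # TL,TR,BR,BL
    a=L-L.mean(0);b=W-W.mean(0)
    th=np.arctan2((a[:,0]*b[:,1]-a[:,1]*b[:,0]).sum(),(a*b).sum())
    return W.mean(0),th,W
E
python3 - <<'E'
from h import *
c,th,W=fit([(50,225),(628,38),(748,350),(153,550)])
R=np.array([[np.cos(th),-np.sin(th)],[np.sin(th),np.cos(th)]])
print(c,np.degrees(th)); print(((W-c)@R).round(1))
# slat raised-edge points at end toward camera: cork, tin etc in shutter frame
for nm,p,z in [("cork",[(110,370),(160,358),(192,440),(135,450)],94),("tin",[(155,52)],104),("glue",[(455,0)],130)]:
    w=pix2w("top",np.array(p)/3.3+[199.7,129.7],z)[:,:2];print(nm,((w-c)@R).round(0).tolist())
s=env.state();print(s["eef_pos"],s["tcp_rot"])
from scipy.spatial.transform import Rotation as Ro
print(Ro.from_euler("xyz",s["tcp_rot"],degrees=True).as_matrix().round(3))
for y in(-185,-160,-140,140):print(y,(c+R@[0,y]).round(1))
# independent check with scene cam
img=env.get_image("scene")[:,:,::-1].copy()
img2=env.get_image("top")[:,:,::-1].copy()
def P(x,y,z): return [*(c+R@[x,y]),z]
pts=[P(x,y,70) for x,y in [(117,210),(117,-210),(-117,-210),(-117,210),(76,155),(76,-155),(-76,-155),(-76,155)]]
for n,im in(("scene",img),("top",img2)):
    q=w2pix(n,pts)
    im=cv2.resize(im,None,fx=3,fy=3,interpolation=2)
    q=(q*3+1)
    for k in(0,4): cv2.polylines(im,[q[k:k+4].round().astype(int)],True,(0,0,255),1)
    m=q.mean(0).astype(int); cr=im[m[1]-270:m[1]+270,m[0]-390:m[0]+390]
    cv2.imwrite(f"pics/ov_{n}.png",cr)
E
```

```text
[564.09401838 -54.03450128] 19.548075170378105
[[ 113.7  209.4]
 [ 114.7 -209.8]
 [-114.5 -207.8]
 [-114.   208.2]]
cork [[4.0, 198.0], [1.0, 165.0], [-56.0, 162.0], [-51.0, 198.0]]
tin [[196.0, 106.0]]
glue [[159.0, -90.0]]
[ 175.75678706 -547.10170095  255.58921718] [-1.79912595e+02 -2.16961450e-03  1.78090978e+01]
[[ 0.952  0.306 -0.   ]
 [ 0.306 -0.952  0.001]
 [ 0.    -0.002 -1.   ]]
-185 [ 626.  -228.4]
-160 [ 617.6 -204.8]
-140 [ 610.9 -186. ]
140 [517.3  77.9]
```

View pics/ov_scene.png

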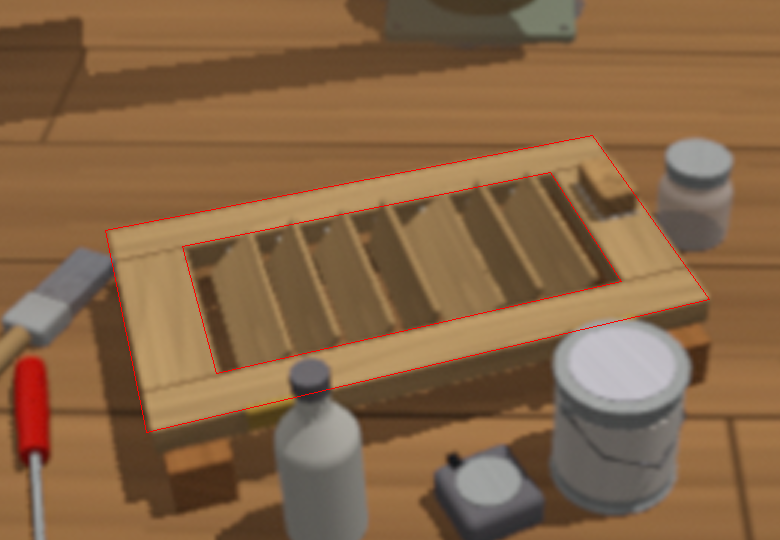

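The overlay matches the shutter in the scene view, with corners at (107,230), (592,136), (708,298) and (150,431) in the crop. So the centre is about (564,-54) and the yaw 19.5°. I'll move to above the -y end with the fingers shut.

>>> send_rows(deltas=[1,0,0,0,0,0,-0.03,1,29.5,-10.3,0,0,0,0,1,29.5,-10.3,0,0,0,0,1,29.5,-10.3,0,0,0,0,1,29.5,-10.3,0,0,0,0,1,29.5,-10.3,0,0,0,0,1,29.5,-10.3,0,0,0,0,1,29.5,-10.3,0,0,0,0,1,29.5,-10.3,0,0,0,0,1,29.5,-10.3,0,0,0,0,1,29.5,-10.3,0,0,0,0,1,29.5,-10.3,0,0,0,0,1,29.5,-10.3,0,0,0,0,1,29.5,-10.3,0,0,0,0,1,29.5,-10.3,0,0,0,0,1,29.5,-10.3,0,0,0,0,1,29.5,-10.3,0,0,0,0,1,29.5,-10.3,0,0,0,0,1,29.5,-10.3,0,0,0,0,1,0,0,0,0,0,0])

```text
time_s: 1.87
eef_pos: [618.1, -191.5, 255.4]
tcp_rot: [-179.9, -0.1, 19.8]
force: [0.6, -0.5, 0.5]
gripper_width: -0.2
grasp_force: 0.0
```

>>> send_rows(deltas=[1,-4,2,18,0,0,0,1,0,0,18,0,0,0,1,0,0,18,0,0,0,1,0,0,18,0,0,0,1,0,0,18,0,0,0,1,0,0,18,0,0,0,1,0,0,18,0,0,0,1,0,0,18,0,0,0,1,0,0,0,0,0,0,1,0,0,0,0,0,0])

```text
time_s: 2.7
eef_pos: [610.4, -198.6, 111.5]
tcp_rot: [-179.9, 0.1, 19.5]
force: [0.1, -0.3, 0.2]
gripper_width: -0.1
grasp_force: 0.0
```

```bash
python3 - <<'E'
from h import *
a=[]
for n,(r,c) in (("scene",(210,235)),("top",(215,330))):
    im=env.get_image(n)[:,:,::-1];cv2.imwrite(f"pics/{n}1.png",im)
    a.append(cv2.resize(im[r-75:r+75,c-125:c+125],None,fx=2,fy=2,interpolation=2) if 0 else cv2.resize(im[r-80:r+80,c-100:c+100],None,fx=1.98,fy=1.98,interpolation=2))
cv2.imwrite("pics/both1.png",np.hstack(a))
print(env.state()["eef_pos"],env.state()["force"])
E
```

```text
[ 611.80088443 -198.91572141  113.47762394] [-0.10462357 -0.17890167  1.00470613]
```

View pics/both1.png

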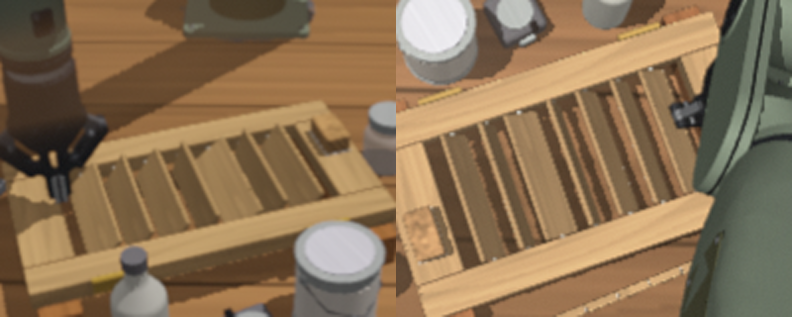

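The picture shows the shut fingers at the -y end of the row, top view (685,115). The gripper's knuckles spread wide along the row and would pass low over the cork at the far end. I'll turn the gripper 90° so they spread across the row instead.

>>> send_rows(deltas=[1,0,0,0,0,0,-0.121,1,0,0,0,0,0,-0.121,1,0,0,0,0,0,-0.121,1,0,0,0,0,0,-0.121,1,0,0,0,0,0,-0.121,1,0,0,0,0,0,-0.121,1,0,0,0,0,0,-0.121,1,0,0,0,0,0,-0.121,1,0,0,0,0,0,-0.121,1,0,0,0,0,0,-0.121,1,0,0,0,0,0,-0.121,1,0,0,0,0,0,-0.121,1,0,0,0,0,0,-0.121,1,0,3,5,0,0,0,1,0,0,5,0,0,0,1,0,0,0,0,0,0,1,0,0,0,0,0,0,1,0,0,0,0,0,0])

```text
time_s: 4.3
eef_pos: [614.1, -197.5, 102.3]
tcp_rot: [-180.0, 0.0, 109.6]
force: [-0.3, -0.0, -0.4]
gripper_width: 0.1
grasp_force: 0.0
```

```bash
cat >> h.py <<'E'
def loc():
    s=env.state();th=np.radians(19.55);d=s["eef_pos"][:2]-[564.1,-54.0]
    return np.round([d[0]*np.cos(th)+d[1]*np.sin(th),-d[0]*np.sin(th)+d[1]*np.cos(th),s["eef_pos"][2]-25],1),s["tcp_rot"].round(1),s["force"].round(1),s["time_s"]
E
python3 -c "from h import *;print(loc(),env.state()['joints'].round(0))"
```

```text
(array([  -0.9, -151.9,   77.3]), array([-180. ,    0. ,  109.6]), array([-0.3, -0. , -0.4]), 4.3) [-19.  32.  92.  -0.  57. -38.]
```

>>> send_rows(deltas=[1,10,0,0,0,0,0,1,10,0,0,0,0,0,1,10,0,0,0,0,0,1,10,0,0,0,0,0,1,10,0,0,0,0,0,1,10,0,0,0,0,0,1,10,0,0,0,0,0,1,10,0,0,0,0,0,1,10,0,0,0,0,0,1,10,0,0,0,0,0])

```text
time_s: 5.13
eef_pos: [580.1, -102.3, 102.4]
tcp_rot: [180.0, 0.0, 109.7]
force: [0.1, 0.3, 0.4]
gripper_width: -0.1
grasp_force: 0.0
```

>>> send_rows(deltas=[1,10,0,0,0,0,0,1,10,0,0,0,0,0,1,10,0,0,0,0,0,1,10,0,0,0,0,0,1,10,0,0,0,0,0,1,10,0,0,0,0,0,1,10,0,0,0,0,0,1,10,0,0,0,0,0,1,10,0,0,0,0,0,1,10,0,0,0,0,0])

```text
time_s: 5.97
eef_pos: [546.4, -8.1, 102.3]
tcp_rot: [-180.0, -0.0, 109.6]
force: [-0.1, -0.2, 0.3]
gripper_width: -0.0
grasp_force: 0.0
```

>>> send_rows(deltas=[1,10,0,0,0,0,0,1,10,0,0,0,0,0,1,10,0,0,0,0,0,1,10,0,0,0,0,0,1,10,0,0,0,0,0,1,10,0,0,0,0,0,1,10,0,0,0,0,0,1,10,0,0,0,0,0,1,8,0,0,0,0,0,1,0,0,0,0,0,0,1,0,0,0,0,0,0])

```text
time_s: 6.88
eef_pos: [517.1, 74.2, 102.3]
tcp_rot: [-180.0, 0.0, 109.7]
force: [-0.1, 0.3, -0.8]
gripper_width: -0.1
grasp_force: 0.0
```

```bash
python3 -c "from h import *;print(loc())"
```

```text
(array([ -1.4, 136.6,  77.3]), array([-180. ,    0. ,  109.7]), array([-0.1,  0.3, -0.8]), 6.8833)
```

>>> send_rows(deltas=[1,0,0,-12,0,0,0,1,-29,0,0,0,0,0,1,-29,0,0,0,0,0,1,-29,0,0,0,0,0,1,-29,0,0,0,0,0,1,-29,0,0,0,0,0,1,-29,0,0,0,0,0,1,-29,0,0,0,0,0,1,-29,0,0,0,0,0,1,-29,0,0,0,0,0,1,-18,0,0,0,0,0,1,0,0,0,0,0,0,1,0,0,9,0,0,0,1,0,0,9,0,0,0,1,0,0,0,0,0,0,1,0,0,0,0,0,0])

```text
time_s: 8.22
eef_pos: [610.0, -187.7, 95.1]
tcp_rot: [-179.9, -0.1, 109.7]
force: [1.0, 0.7, 0.4]
gripper_width: -0.1
grasp_force: 0.0
```

```bash
python3 -c "from h import *;print(loc())"
```

```text
(array([  -1.5, -141.3,   70.1]), array([-1.799e+02, -1.000e-01,  1.097e+02]), array([1. , 0.7, 0.4]), 8.2167)
```

>>> send_rows(deltas=[1,0,0,2,0,0,0,1,10,0,0,0,0,0,1,10,0,0,0,0,0,1,10,0,0,0,0,0,1,10,0,0,0,0,0,1,10,0,0,0,0,0,1,10,0,0,0,0,0,1,10,0,0,0,0,0,1,10,0,0,0,0,0,1,10,0,0,0,0,0,1,10,0,0,0,0,0,1,10,0,0,0,0,0,1,10,0,0,0,0,0,1,10,0,0,0,0,0])

```text
time_s: 9.38
eef_pos: [566.9, -65.6, 94.3]
tcp_rot: [-180.0, -0.0, 109.6]
force: [0.6, -0.6, 1.5]
gripper_width: -0.1
grasp_force: 0.3
```

>>> send_rows(deltas=[1,10,0,0,0,0,0,1,10,0,0,0,0,0,1,10,0,0,0,0,0,1,10,0,0,0,0,0,1,10,0,0,0,0,0,1,10,0,0,0,0,0,1,10,0,0,0,0,0,1,10,0,0,0,0,0,1,10,0,0,0,0,0,1,10,0,0,0,0,0,1,10,0,0,0,0,0,1,10,0,0,0,0,0,1,10,0,0,0,0,0,1,10,0,0,0,0,0,1,9,0,0,0,0,0,1,0,0,0,0,0,0,1,0,0,0,0,0,0])

```text
time_s: 10.8
eef_pos: [516.9, 74.4, 94.3]
tcp_rot: [-180.0, -0.0, 109.7]
force: [-1.2, 0.0, 0.7]
gripper_width: 0.3
grasp_force: 0.2
```

```bash
python3 - <<'E'
from h import *
print(loc())
a=[]
for n,(r,c) in (("scene",(220,235)),("top",(215,320))):
    im=env.get_image(n)[:,:,::-1]
    a.append(cv2.resize(im[r-80:r+80,c-100:c+100],None,fx=1.98,fy=1.98,interpolation=2))
cv2.imwrite("pics/both2.png",np.hstack(a))
E
```

```text
(array([ -1.5, 136.8,  69.3]), array([-180. ,   -0. ,  109.7]), array([-1.2,  0. ,  0.7]), 10.8)
```

View pics/both2.png

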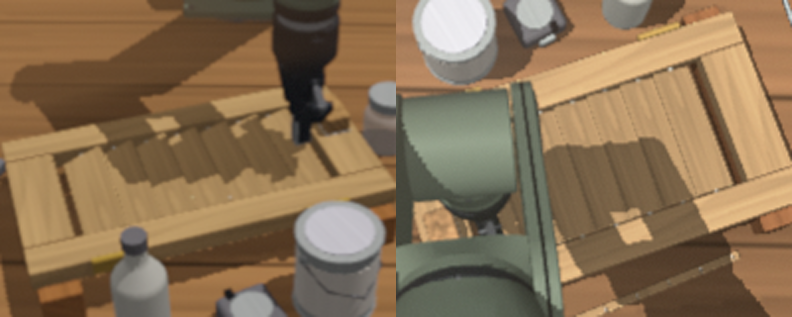

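The row is nearly flat: the slats in the top view around (560–720, 70–220) now overlap. I'll make a lower pass next.

>>> send_rows(deltas=[1,0,0,-8,0,0,0,1,-29,0,0,0,0,0,1,-29,0,0,0,0,0,1,-29,0,0,0,0,0,1,-29,0,0,0,0,0,1,-29,0,0,0,0,0,1,-29,0,0,0,0,0,1,-29,0,0,0,0,0,1,-29,0,0,0,0,0,1,-29,0,0,0,0,0,1,-15,0,0,0,0,0,1,0,0,0,0,0,0,1,0,0,6,0,0,0,1,0,0,5,0,0,0,1,0,0,0,0,0,0,1,0,0,0,0,0,0])

```text
time_s: 12.23
eef_pos: [609.3, -184.7, 90.7]
tcp_rot: [-179.9, -0.1, 109.7]
force: [0.5, 0.1, -0.4]
gripper_width: 0.4
grasp_force: 0.0
```

>>> send_rows(deltas=[1,0,0,1,0,0,0,1,8,0,0,0,0,0,1,8,0,0,0,0,0,1,8,0,0,0,0,0,1,8,0,0,0,0,0,1,8,0,0,0,0,0,1,8,0,0,0,0,0,1,8,0,0,0,0,0,1,8,0,0,0,0,0,1,8,0,0,0,0,0,1,8,0,0,0,0,0,1,8,0,0,0,0,0])

```text
time_s: 13.23
eef_pos: [580.2, -102.6, 90.3]
tcp_rot: [180.0, 0.0, 109.6]
force: [-0.2, 0.2, 1.4]
gripper_width: -0.2
grasp_force: 0.3
```

```bash
python3 -c "from h import *;print(loc())"
```

```text
(array([ -1.1, -51.2,  65.3]), array([180. ,   0. , 109.6]), array([-0.2,  0.2,  1.4]), 13.2333)
```

>>> send_rows(deltas=[1,0,0,1,0,0,0,1,0,0,0,0,0,0,1,0,0,0,0,0,0])

```text
time_s: 13.48
eef_pos: [580.3, -102.8, 89.5]
tcp_rot: [-180.0, -0.0, 109.7]
force: [-2.1, 3.7, 3.4]
gripper_width: 0.0
grasp_force: 1.8
```

>>> send_rows(deltas=[1,0,0,1,0,0,0,1,0,0,0,0,0,0,1,0,0,0,0,0,0])

```text
time_s: 13.73
eef_pos: [580.4, -102.9, 89.2]
tcp_rot: [180.0, -0.1, 109.6]
force: [-2.6, 4.1, 8.9]
gripper_width: -0.2
grasp_force: 4.6
```

>>> send_rows(deltas=[1,0,0,-2,0,0,0,1,9,0,0,0,0,0,1,9,0,0,0,0,0,1,9,0,0,0,0,0,1,9,0,0,0,0,0,1,0,0,0,0,0,0,1,0,0,1.5,0,0,0,1,0,0,0,0,0,0,1,0,0,0,0,0,0])

```text
time_s: 14.48
eef_pos: [567.9, -68.3, 89.4]
tcp_rot: [-180.0, -0.1, 109.6]
force: [-2.1, 4.1, 6.3]
gripper_width: -0.2
grasp_force: 3.3
```

>>> send_rows(deltas=[1,0,0,-1.5,0,0,0,1,8,0,0,0,0,0,1,8,0,0,0,0,0,1,8,0,0,0,0,0,1,8,0,0,0,0,0,1,8,0,0,0,0,0,1,0,0,0,0,0,0,1,0,0,1.5,0,0,0,1,0,0,0,0,0,0,1,0,0,0,0,0,0])

```text
time_s: 15.32
eef_pos: [554.6, -30.8, 89.4]
tcp_rot: [180.0, -0.1, 109.6]
force: [-1.9, 4.7, 5.4]
gripper_width: -0.1
grasp_force: 3.1
```

```bash
python3 -c "from h import *;print(loc())"
```

```text
(array([-1.2, 25. , 64.4]), array([ 1.800e+02, -1.000e-01,  1.096e+02]), array([-1.9,  4.7,  5.4]), 15.3167)
```

>>> send_rows(deltas=[1,0,0,-1.5,0,0,0,1,8,0,0,0,0,0,1,8,0,0,0,0,0,1,8,0,0,0,0,0,1,8,0,0,0,0,0,1,8,0,0,0,0,0,1,0,0,0,0,0,0,1,0,0,1.5,0,0,0,1,0,0,0,0,0,0,1,0,0,0,0,0,0])

```text
time_s: 16.15
eef_pos: [541.2, 6.8, 89.4]
tcp_rot: [180.0, -0.1, 109.6]
force: [-2.3, 4.1, 5.7]
gripper_width: 0.2
grasp_force: 3.1
```

>>> send_rows(deltas=[1,0,0,-1.5,0,0,0,1,8,0,0,0,0,0,1,8,0,0,0,0,0,1,8,0,0,0,0,0,1,8,0,0,0,0,0,1,8,0,0,0,0,0,1,0,0,0,0,0,0,1,0,0,1.5,0,0,0,1,0,0,0,0,0,0,1,0,0,0,0,0,0])

```text
time_s: 16.98
eef_pos: [527.7, 44.5, 89.3]
tcp_rot: [180.0, -0.1, 109.6]
force: [-2.1, 4.7, 5.5]
gripper_width: 0.2
grasp_force: 3.1
```

>>> send_rows(deltas=[1,0,0,-1.5,0,0,0,1,8,0,0,0,0,0,1,8,0,0,0,0,0,1,8,0,0,0,0,0,1,8,0,0,0,0,0,1,2,0,0,0,0,0,1,0,0,0,0,0,0,1,0,0,1.5,0,0,0,1,0,0,0,0,0,0,1,0,0,0,0,0,0])

```text
time_s: 17.82
eef_pos: [516.5, 76.1, 89.4]
tcp_rot: [180.0, -0.1, 109.6]
force: [-1.9, 2.8, 5.4]
gripper_width: -0.0
grasp_force: 3.0
```

```bash
python3 -c "from h import *;print(loc())"
```

```text
(array([ -1.3, 138.6,  64.4]), array([ 1.800e+02, -1.000e-01,  1.096e+02]), array([-1.9,  2.8,  5.4]), 17.8167)
```

>>> send_rows(deltas=[1,0,0,-13.5,0,0,0,1,-29,0,0,0,0,0,1,-29,0,0,0,0,0,1,-29,0,0,0,0,0,1,-29,0,0,0,0,0,1,-29,0,0,0,0,0,1,-29,0,0,0,0,0,1,-29,0,0,0,0,0,1,-29,0,0,0,0,0,1,-2,0,0,0,0,0,1,0,0,0,0,0,0,1,0,0,6,0,0,0,1,0,0,6,0,0,0,1,0,0,0,0,0,0,1,0,0,1.5,0,0,0,1,0,0,0,0,0,0,1,0,0,0,0,0,0])

```text
time_s: 19.23
eef_pos: [594.9, -143.6, 89.4]
tcp_rot: [-180.0, -0.0, 109.7]
force: [-1.5, 0.6, 6.3]
gripper_width: -0.6
grasp_force: 3.0
```

>>> send_rows(deltas=[1,0,0,-10,0,0,0,1,0,0,-25,0,0,0,1,0,0,-30,0,0,0,1,0,0,-30,0,0,0,1,0,0,-30,0,0,0,1,0,0,-30,0,0,0,1,-30,0,0,0,0,0,1,-30,0,0,0,0,0,1,-30,0,0,0,0,0,1,-30,0,0,0,0,0,1,-30,0,0,0,0,0,1,-30,0,0,0,0,0,1,-30,0,0,0,0,0,1,-30,0,0,0,0,0,1,-30,0,0,0,0,0,1,-30,0,0,0,0,0,1,0,0,0,0,0,0,1,0,0,0,0,0,0])

```text
time_s: 20.73
eef_pos: [696.0, -427.8, 241.9]
tcp_rot: [-179.9, -0.1, 109.6]
force: [-0.2, 0.6, -0.0]
gripper_width: -0.1
grasp_force: 0.0
```

```bash
python3 - <<'E'
from h import *
print(loc())
a=[]
for n,(r,c) in (("scene",(225,235)),("top",(220,310))):
    im=env.get_image(n)[:,:,::-1]; cv2.imwrite(f"pics/{n}9.png",im)
    im=cv2.resize(im[r-70:r+85,c-120:c+125],None,fx=3.2,fy=3.2,interpolation=2); a.append(im)
cv2.imwrite("pics/f_s.png",a[0]);cv2.imwrite("pics/f_t.png",a[1])
# shift of the frame between before/after (top): phase correlation on patches away from the slats
A=cv2.imread("pics/top0.png",0).astype(np.float32);B=cv2.imread("pics/top9.png",0).astype(np.float32)
for nm,(x,y) in dict(cork=(245,255),hinge=(225,210),jar=(208,275),rod=(320,290),tin=(250,150),fixed=(210,120)).items():
    s=np.s_[y-20:y+20,x-20:x+20];print(nm,cv2.phaseCorrelate(A[s],B[s],cv2.createHanningWindow((40,40),cv2.CV_32F)))
E
```

```text
(array([  -0.8, -396.4,  216.9]), array([-1.799e+02, -1.000e-01,  1.096e+02]), array([-0.2,  0.6, -0. ]), 20.7333)
cork ((0.09594370182281153, 0.057361394373252494), 1.0112340298295022)
hinge ((-0.035496012058249704, 0.009207535400310718), 0.9053303197026252)
jar ((-0.02701311888715452, -0.06431363531499201), 0.9949644184112549)
rod ((-0.11283112398614037, 0.033471525389931145), 0.9816081282496453)
tin ((-0.04261111786557947, 0.039162841016135985), 0.9731559410691262)
fixed ((0.10272512635053843, 0.05861323030615395), 1.0662731271982193)
```

View pics/f_s.png

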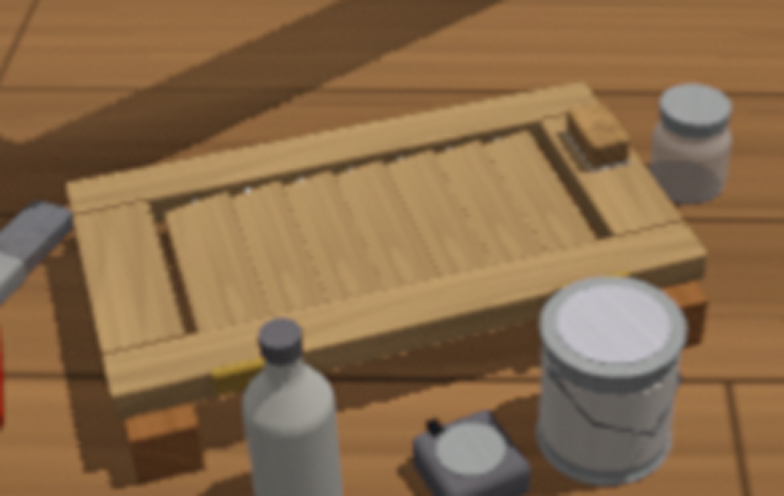

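View pics/f_t.png

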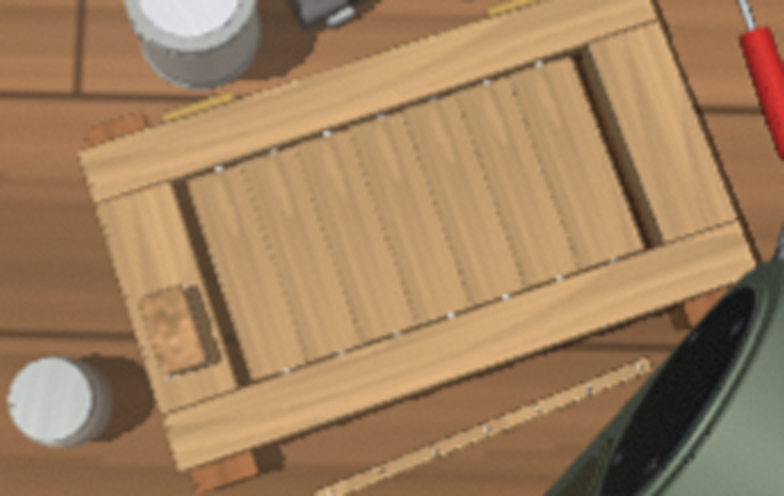

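All seven slats lie shut and overlapping, in both the scene view (170–600, 130–330) and the top view (190–640, 60–380). The frame, cork block, jar, rod and tin show no shift over 0.15 px, so I'm handing in.

```bash
python3 -c "from workcell import env;print(env.hand_in())"
```

```text
the job is handed in; nothing more can be done
None
```

I handed the job in at about 21 s: all seven slats lie shut and overlapping, each pressed onto its stop, and the final pictures show the shutter and the things around it undisturbed.

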